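# Unwind the ratchet of a circuit-board feeder

### The arm

A 6-joint arm with a two-finger parallel gripper is mounted at the origin on the work surface. World frame = base frame: x ahead of the robot, y to its left, z up, the work surface at z = 0. Lengths are in m, angles in degrees, forces in N, time in s.
With the tool pointing down it reaches from about 0.375 to 0.9 m from the base axis. Payload 3.1 kg.
Tool frame: the origin (TCP) lies midway between the tips of the shut fingers; the grasp point (between the pads) lies 19 mm behind it; x points along the fingers, y is the direction in which the jaws open and shut, and the axes are right-handed (so a half turn about x gives the same grasp; the last joint's range is limited). The gripper opens to 87 mm and grips with 3 to 60 N. Pads are 19 mm wide; open, the fingers measure 117 mm over their backs; the gripper's body (75 mm by 190 mm) begins 51 mm behind the grasp point.
Start: joints at [63.799, 30.224, 82.088, -0, 67.689, -10.227], TCP at [0.172, 0.601, 0.223] pointing down, gripper open.
Joint ranges: [-176.69, 176.69], [-43.24, 126.21], [12.49, 139.97], [-82, 262], [0, 151.66], [-163.58, 163.58]. Speed limits (degrees/s): [159.86, 159.86, 180, 180, 180, 180].

### API

Orientations are given as a 3x3 rotation matrix whose columns are the frame's x, y, z axes.
In Python, from rig import bot gives the robot as it stands.
- The arm moves only by the tool play_rows, never from a script. Its argument "motion" is a list of rows, each a list of 3 entries, a list of its own where there are three numbers: the shift along the tool's x, y, z in mm, then the turn, a rotation vector about the tool's x, y, z in degrees, then the opening, from 0 (shut) to 1 (fully open). A call has 1 to 8 rows; each row is the pose to reach, as a shift and turn from the pose commanded when the call began, along the tool's axes at that moment; what a row does not reach only later rows make up. A row lasts 1/10 s, in which the tool goes at most 50 mm and 8.59 degrees, less where a joint would pass 70% of its speed; a pose out of reach is approached as far as the arm can. A call with a gripper value outside its range is refused whole. The fingers move at their own pace and stop on an object; the grip force is fixed at half the most. Time passes only in rows, so rows that repeat a pose let the fingers close. It gives the time, the measured TCP pose, the force and the opening at its end, in the units of the state.
- bot.read_state(): the state, without advancing time (a new reading comes with each control period).
- bot.capture(name): name is "scene" or "top" or "wrist"; returns a dict with "img" (400x640x3 uint8, blue, green, red), "mtx" (3x3 intrinsics, pixels), "rvec" (rotation vector, rad) and "tvec" (3), from world to camera coordinates, as OpenCV has them. Camera axes: x right, y down, z forward; pixel columns grow to the right and rows downward; lengths in m; the calibration is good to about 2 mm. A picture is of the moment at which its call begins. There is no depth.
- bot.hand_in(): hands the job in, once; it reports no verdict.
The state is a dict: "time_s": time; "joint_positions": joint angles; "qvel": joint speeds; "tau": joint torques, N m; "position": TCP position; "tcp_rot": TCP orientation; "force": force on the tool from outside, world axes, zero at the start; "moment": the same for the moment, N m; "opening": opening from 0.0 (shut) to 1.0 (fully open).
Only numpy, scipy, OpenCV 4.12 (cv2) and the standard library are available. Lean on these libraries where they do the work, as an engineer would, in place of code of your own. Each camera call takes 0.05 s, during which the arm holds its last target.

### The job

The feeder's magazine has to be reloaded: flick the sprung pawl off the ratchet wheel, so that it stays off, and only then ease the drum back by its crank, slowly and without letting it spin, until it is fully home and the pusher plate is back against its stops. Leave the pawl off and the drum home, and do not disturb the jar, the screwdriver and the cup on its base.

Things in the scene. Friction and masses are not known exactly. Their poses are not given: they have to be found in the camera images.
- winder: the board feeder: a fixed plywood base 220 mm (its x) by 480 mm (its y, from -150 to +330) and 18 mm thick. Origin: on the table under the drum's upright axle; z up. The wooden magazine with six standing circuit boards (tops about 85 mm above the table) and the pusher plate lie on its +y side; the pawl on its -y side. The base cannot be moved.
- drum_axis (a point): point on the drum's upright axle, 101.5 mm above the table, level with the middle of the crank's knob. The ratchet wheel on the drum lies flat, 92 mm across its teeth, 45 to 57 mm above the table.
- drum (a joint): angle of the drum with its ratchet wheel and crank (rad), growing counter-clockwise from above (wound in); 0 = fully back at the home stop, 2.6 = limit. At 0 the crank points 60 degrees counter-clockwise from the winder's +x axis; at value q it points 60 degrees + q. It is unwound by turning it clockwise from above. A drag brake keeps it where it is left (about 4 N at the knob turns it). The sprung pawl stops clockwise turning, at the latest after one tooth (30 degrees).
- knob_mid (a point): middle of the crank's upright dark wooden knob, on its axis: a round free-spinning handle, 22 mm across, 46 mm high, from 78 to 125 mm above the table, 60 mm from the drum's axle. The crank's arm beneath it lies 70 to 78 mm above the table.
- pawl (a joint): angle of the pawl (rad): 0 to 0.2 = its tip lies in the ratchet teeth, 0.76 = thrown right off, against its stop. Over-centre spring: below 0.38 it snaps back in, above 0.38 it snaps off and stays off. It grows as the pawl turns clockwise from above.
- pawl_pivot (a point): point on the pawl's upright pivot axis, 65 mm above the table: 45 mm towards -x and 52 mm towards -y of the drum's axle, in the winder's frame.
- pawl_tab (a point): middle of the thumb tab at the end of the pawl's arm, 63 mm from the pivot, pointing to the winder's -y side when the pawl is in: an upright steel plate 9 mm thick (along the way it moves), 24 mm wide (along the arm), from 46 to 76 mm above the table; this point is 65 mm above the table. The pawl comes off when the tab is pushed about 45 mm towards the winder's -x side (towards the robot), round the pivot, with 2 to 4 N.
- pusher (a joint): travel of the aluminium pusher plate in the magazine (m), geared to the drum: 0.022 m per rad; 0 = home against its two stops at the drum's end of the magazine.
- flux_jar: small amber jar, 32 mm wide, 45 mm high, standing on the winder's base. Bystander; origin at its underside.
- screwdriver: screwdriver, 150 mm long, lying on the winder's base beside the magazine. Bystander; origin at its underside.
- screw_cup: small aluminium cup, 40 mm wide, 30 mm high, standing on the winder's base near the pawl's tab. Bystander; origin at its underside.

How it is judged:
By the outcome, as a careful person would: the job done as asked, in the order asked, and still so for the second after the job is handed in, with the robot touching nothing.
It also fails if it takes over 56 s, if anything falls off the work surface, if the arm or the gripper's body presses on something with over 40 N, if the wrist force passes 120 N, or if a joint passes its speed limit or range.

## Working session

There is one attempt and no reset: what is moved stays moved. The work goes in short steps, Python scripts to look and compute and a tool call to move; the robot and the scene stay as the last step left them, time stands still between calls to the robot, and variables do not carry over. Pictures are saved under pics/ and viewed, and the job is handed in when it is done.

Besides the shell and the picture viewer there is one more tool, called after ">>>" as a command line: name --argument value ..., lists and objects as JSON in quotes. play_rows: Moves the arm, as the interface text tells. Its arguments: {"type":"object","properties":{"motion":{"type":"array"}},"required":["motion"]}

```bash
ls; mkdir -p pics; python3 - <<'E'
from rig import bot
import cv2
s=bot.read_state(); print(s)
for n in("scene","top","wrist"):
    c=bot.capture(n); cv2.imwrite(f"pics/{n}0.png",c["img"]); print(n,c["mtx"].tolist(),c["rvec"],c["tvec"])
E
```

```text
pics
{'time_s': 0.0, 'joint_positions': array([ 6.37973807e+01,  3.02792592e+01,  8.21559697e+01, -4.43458815e-04,
        6.76878716e+01, -1.02259924e+01]), 'qvel': array([ 0.07588423,  0.03620428, -0.06268139, -0.05640308,  0.03897688,
        0.061004  ]), 'tau': array([-3.00026404e-04, -4.40048110e+01, -1.76588738e+01,  6.30615139e-02,
        5.84399840e-02, -1.90699948e-04]), 'position': array([0.17166402, 0.60021108, 0.22157079]), 'tcp_rot': array([[-9.42241632e-04,  2.75241369e-01,  9.61374693e-01],
       [-1.93088335e-03,  9.61372827e-01, -2.75242728e-01],
       [-9.99997692e-01, -2.11564755e-03, -3.74386523e-04]]), 'force': array([-0.30009158,  0.37441669,  0.12785069]), 'moment': array([ 0.01259176,  0.02026175, -0.00522088]), 'opening': 1.0009812776014035}
scene [[500.4080390666459, 0.0, 317.52626364292325], [0.0, 500.4080390666459, 205.81452908688183], [0.0, 0.0, 1.0]] [ 1.42716228  1.98172437 -0.95885913] [ 0.1710727  -0.29467028  1.45619572]
top [[452.4316542807728, 0.0, 319.45479611416283], [0.0, 452.4316542807728, 195.5683748122941], [0.0, 0.0, 1.0]] [ 2.15907385 -2.15054244  0.20302548] [0.00448987 0.60994849 0.81486918]
wrist [[326.9648129288568, 0.0, 319.5247890989988], [0.0, 326.9648129288568, 198.681235907541], [0.0, 0.0, 1.0]] [-2.33411164 -1.75946717 -0.22949897] [-0.62426254 -0.0308137   0.38875428]
```

View pics/scene0.png

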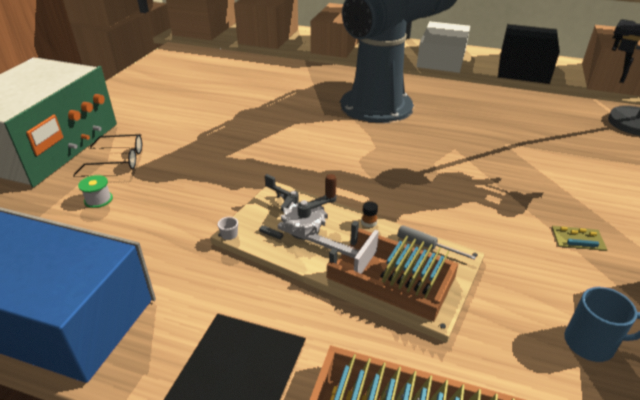

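View pics/top0.png

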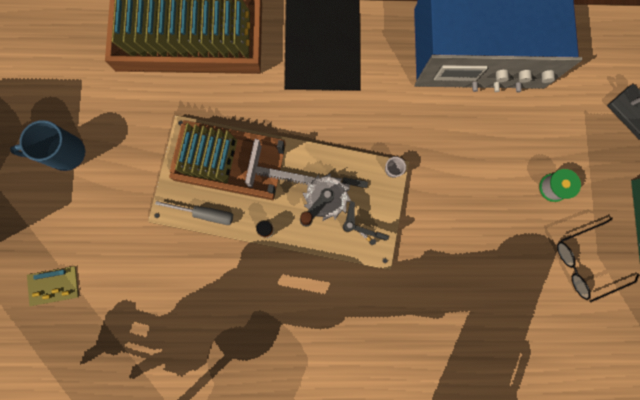

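View pics/wrist0.png

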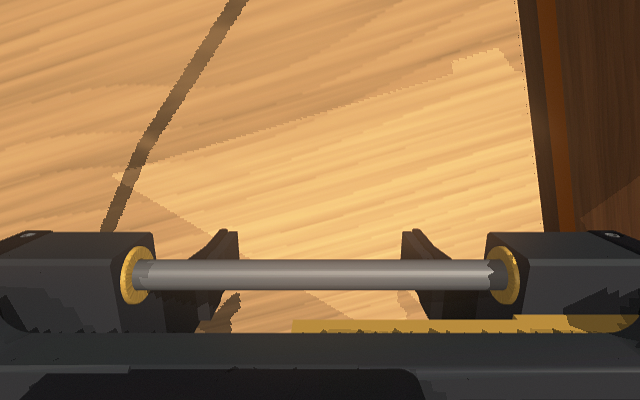

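The top view shows the whole base (about x 150–410, y 115–268), with the drum near (327,197), the dark knob near (306,218), the pawl at (350–388, 222–238), the cup at (396,167) and the jar at (264,228). I'll enlarge it to measure.

```bash
cat > h.py <<'E'
import numpy as np, cv2
def ray(c,u,v,z):
    R,_=cv2.Rodrigues(np.array(c["rvec"],float)); K=np.array(c["mtx"]); t=np.array(c["tvec"],float).ravel()
    p=cv2.undistortPoints(np.array([[[u,v]]],float),K,None).ravel()
    o=-R.T@t; d=R.T@np.array([p[0],p[1],1.]); return o+d*(z-o[2])/d[2]
def proj(c,P):
    return cv2.projectPoints(np.array(P,float).reshape(-1,3),np.array(c["rvec"],float),np.array(c["tvec"],float),np.array(c["mtx"]),None)[0].reshape(-1,2)
def crop(img,x0,x1,y0,y1,s,name):
    cv2.imwrite(name,cv2.resize(img[y0:y1,x0:x1],None,fx=s,fy=s,interpolation=cv2.INTER_CUBIC))
E
python3 - <<'E'
import cv2
from h import *
t=cv2.imread("pics/top0.png"); s=cv2.imread("pics/scene0.png")
crop(t,280,420,140,275,5.5,"pics/t1.png"); crop(s,205,395,165,285,4.2,"pics/s1.png")
crop(t,140,420,105,275,2.8,"pics/t2.png")
E
```

```text
(no output)
```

View pics/t1.png

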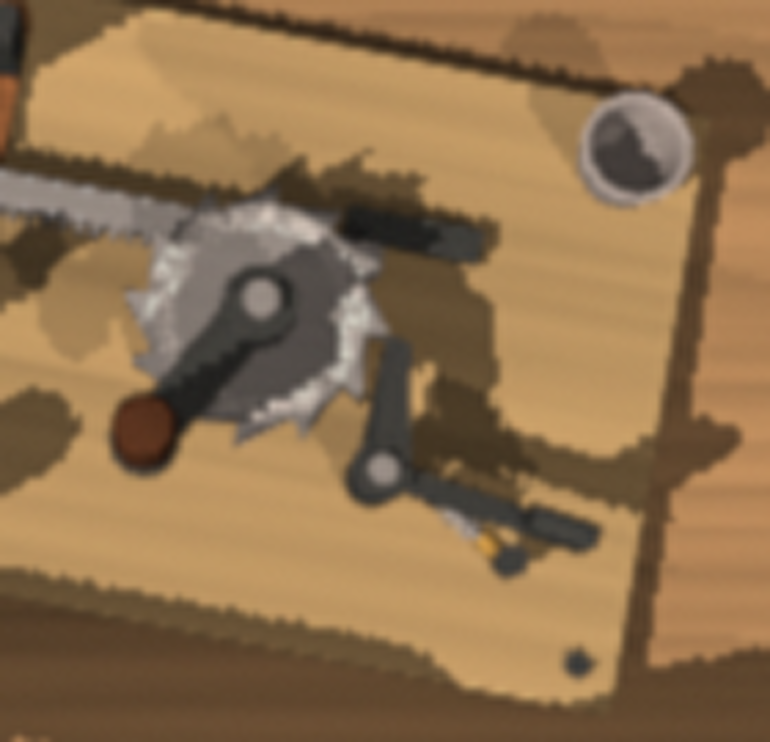

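View pics/s1.png

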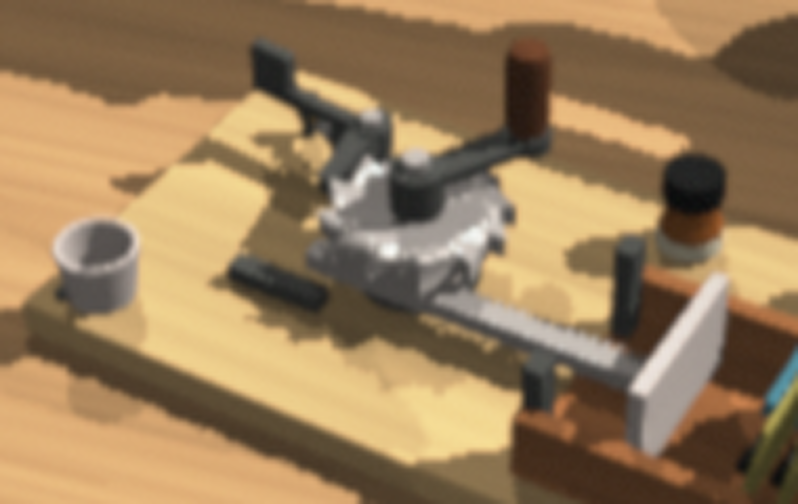

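View pics/t2.png

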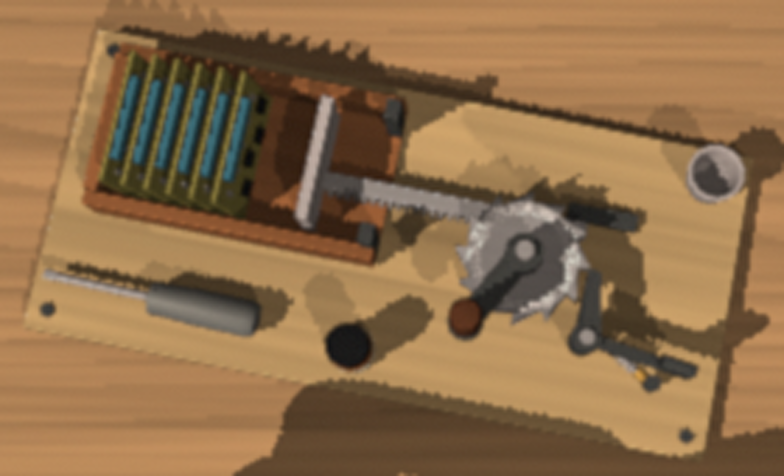

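```bash
cat >> h.py <<'E'
T=dict(mtx=[[452.4316542807728,0,319.45479611416283],[0,452.4316542807728,195.5683748122941],[0,0,1]],rvec=[2.15907385,-2.15054244,0.20302548],tvec=[0.00448987,0.60994849,0.81486918])
S=dict(mtx=[[500.4080390666459,0,317.52626364292325],[0,500.4080390666459,205.81452908688183],[0,0,1]],rvec=[1.42716228,1.98172437,-0.95885913],tvec=[0.1710727,-0.29467028,1.45619572])
def tri(a,b):
    def P(c): 
        R,_=cv2.Rodrigues(np.array(c["rvec"],float)); return np.array(c["mtx"])@np.c_[R,c["tvec"]]
    X=cv2.triangulatePoints(P(T),P(S),np.array(a,float),np.array(b,float)).ravel(); return X[:3]/X[3]
E
python3 - <<'E'
from h import *
np.set_printoptions(precision=4,suppress=True)
t1=lambda x,y:(280+x/5.5,140+y/5.5)
t2=lambda x,y:(140+x/2.8,105+y/2.8)
s1=lambda x,y:(205+x/4.2,165+y/4.2)
for n,a,b in [("hub",(260,297),(413,160)),("piv",(383,468),(373,120)),("knob",(143,428),(529,48)),("tab",(562,530),(273,48)),("cup",(637,148),(97,240))]:
    X=tri(t1(*a),s1(*b)); print(n,X, [ray(T,*t1(*a),z)[:2] for z in (.048,.07,.076,.085,.125)])
C=[ray(T,*t2(*a),.018) for a in [(102,32),(755,150),(708,455),(25,325)]]
print(np.array(C)); 
for i in range(4): print(np.linalg.norm(C[i]-C[(i+1)%4]))
print("jar",ray(T,*t2(349,345),.063))
E
```

```text
hub [ 0.6073 -0.0065  0.0836] [array([ 0.613, -0.008]), array([ 0.6094, -0.0069]), array([ 0.6085, -0.0066]), array([ 0.607 , -0.0062]), array([ 0.6006, -0.0042])]
piv [ 0.5526 -0.0483  0.0575] [array([ 0.5537, -0.0502]), array([ 0.5517, -0.0481]), array([ 0.5512, -0.0475]), array([ 0.5504, -0.0466]), array([ 0.5467, -0.0426])]
knob [0.5592 0.0325 0.1223] [array([0.5672, 0.0323]), array([0.5648, 0.0323]), array([0.5642, 0.0323]), array([0.5632, 0.0324]), array([0.5589, 0.0325])]
tab [ 0.5312 -0.1077  0.0725] [array([ 0.5327, -0.1116]), array([ 0.5312, -0.1079]), array([ 0.5308, -0.1068]), array([ 0.5302, -0.1053]), array([ 0.5276, -0.0984])]
cup [ 0.6668 -0.1404  0.0479] [array([ 0.667 , -0.1409]), array([ 0.662 , -0.1363]), array([ 0.6607, -0.1351]), array([ 0.6587, -0.1332]), array([ 0.6497, -0.125 ])]
[[ 0.7735  0.2934  0.018 ]
 [ 0.6911 -0.1754  0.018 ]
 [ 0.4747 -0.1363  0.018 ]
 [ 0.5626  0.3354  0.018 ]]
0.475972998683514
0.21993806749313777
0.47984054647756064
0.21505895020041624
jar [0.5459 0.1084 0.063 ]
```

>>> play_rows --motion '[[[0,-35,34],[0,0,0],0],[[0,-70,68],[0,0,0],0],[[0,-105,102],[0,0,0],0],[[0,-140,136],[0,0,0],0],[[0,-175,170],[0,0,0],0],[[0,-210,204],[0,0,0],0],[[0,-245,238],[0,0,0],0],[[0,-280,272],[0,0,0],0]]'

```text
time_s: 0.95
position: [0.3569, 0.2551, 0.2226]
tcp_rot: [[0.0, 0.275, 0.961], [0.0, 0.961, -0.275], [-1.0, 0.0, 0.0]]
force: [0.5, 0.5, 0.1]
opening: 0.36
```

>>> play_rows --motion '[[[0,-35,34],[0,0,0],0],[[0,-70,68],[0,0,0],0],[[0,-105,102],[0,0,0],0],[[0,-140,136],[0,0,0],0],[[0,-175,170],[0,0,0],0],[[0,-210,204],[0,0,0],0],[[0,-250,245],[2,0,0],0],[[20,-290,285],[4,0,0],0]]'

```text
time_s: 1.75
position: [0.545, -0.089, 0.2091]
tcp_rot: [[0.005, 0.344, 0.939], [-0.002, 0.939, -0.344], [-1.0, 0.0, 0.005]]
force: [-0.0, 0.1, -0.2]
opening: 0.007
```

```bash
python3 - <<'E'
from rig import bot
from h import *
for n in ("wrist","scene","top"):
    c=bot.capture(n); cv2.imwrite(f"pics/{n}1.png",c["img"])
print(bot.read_state()["position"],bot.read_state()["tcp_rot"])
crop(c["img"],280,420,140,275,5.5,"pics/t3.png")
E
```

```text
[ 0.54336839 -0.08889445  0.20630249] [[-1.32096345e-03  3.45438572e-01  9.38440434e-01]
 [ 4.51652201e-04  9.38441363e-01 -3.45438278e-01]
 [-9.99999026e-01 -3.24626524e-05 -1.39566483e-03]]
```

View pics/wrist1.png

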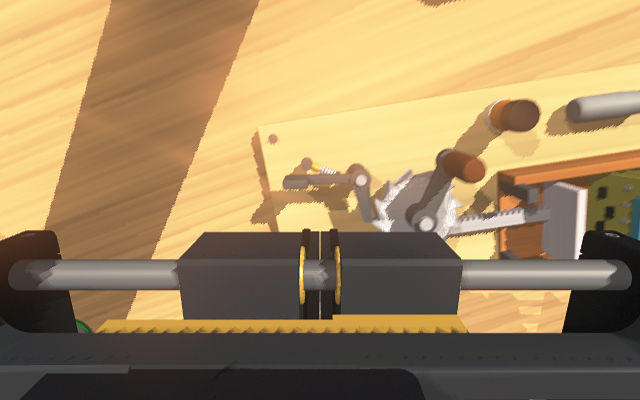

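View pics/scene1.png

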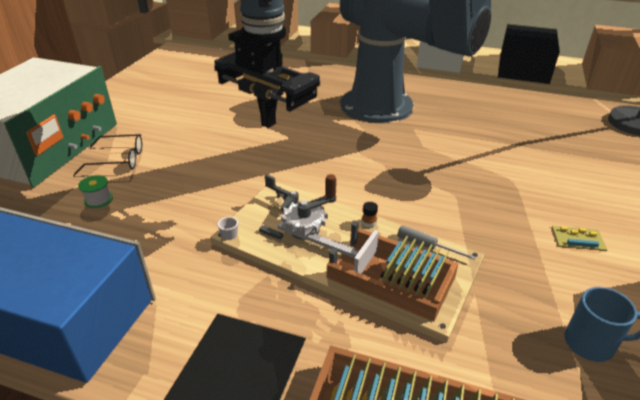

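The wrist view shows the pawl pivot at (358,175), with its tab at (296,183) pointing left, and the knob at (465,165). The scene view shows the tool above the pawl. I'm going down on the far (+x) side of the tab.

>>> play_rows --motion '[[[0,-10,15],[0,0,0],0],[[0,-21,30],[0,0,0],0],[[40,-21,30],[0,0,0],0],[[80,-21,30],[0,0,0],0],[[110,-21,30],[0,0,0],0],[[130,-21,30],[0,0,0],0],[[140,-21,30],[0,0,0],0],[[140,-21,30],[0,0,0],0]]'

```text
time_s: 2.7
position: [0.5624, -0.1148, 0.0666]
tcp_rot: [[-0.003, 0.34, 0.94], [0.001, 0.94, -0.34], [-1.0, 0.0, -0.004]]
force: [-0.1, 1.2, -0.3]
opening: 0.002
```

```bash
python3 - <<'E'
from rig import bot
from h import *
c=bot.capture("scene"); crop(c["img"],205,395,120,285,4.2,"pics/s2.png")
c=bot.capture("top"); crop(c["img"],280,420,140,275,5.5,"pics/t3.png")
s=bot.read_state();print(s["position"],s["tcp_rot"],s["force"])
E
```

```text
[ 0.56416418 -0.11586644  0.06850055] [[ 1.04888692e-03  3.40864170e-01  9.40111971e-01]
 [-3.36316582e-04  9.40112555e-01 -3.40864007e-01]
 [-9.99999393e-01  4.13525538e-05  1.10071004e-03]] [-0.4221832  -0.07394468 -0.02702637]
```

View pics/s2.png

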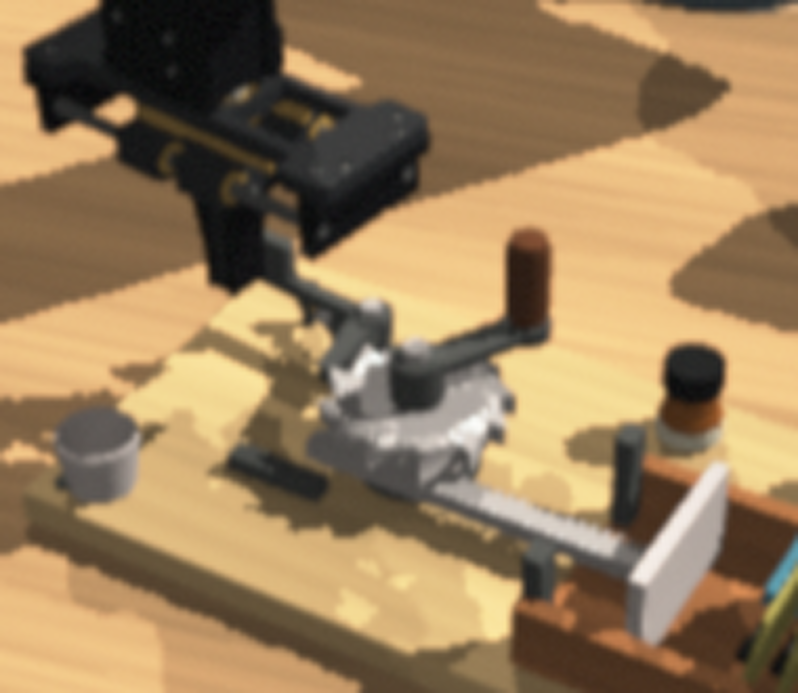

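View pics/t3.png

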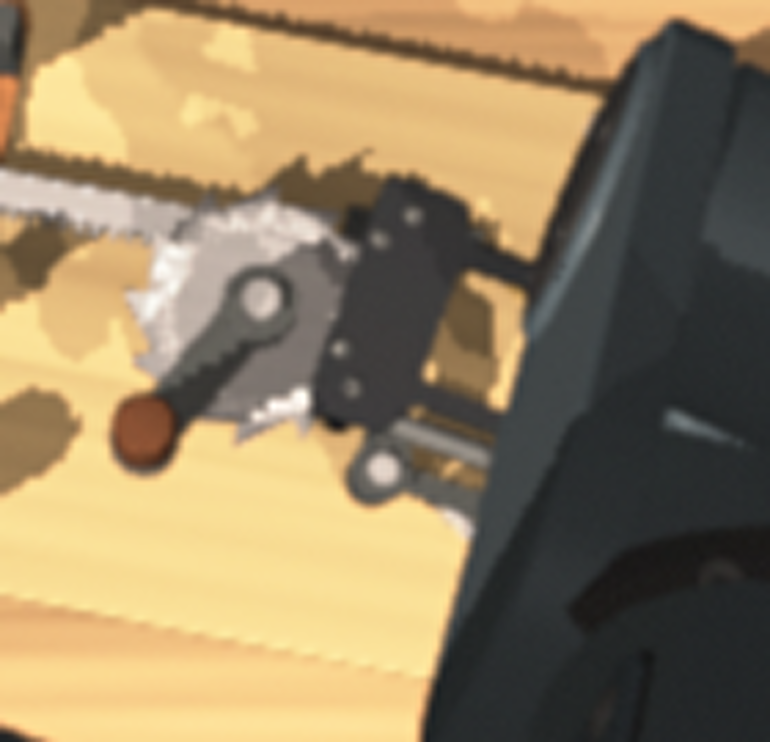

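```bash
python3 - <<'E'
from h import *
for P in [(.564,-.116,.0685),(.531,-.107,.0725),(.559,.0325,.125)]:
    p=proj(S,P)[0]; q=proj(T,P)[0]; print(P,(p-[205,120])*4.2, (q-[280,140])*5.5)
E
```

```text
(0.564, -0.116, 0.0685) [232.06762884 277.45821873] [583.35479104 432.96371706]
(0.531, -0.107, 0.0725) [274.93660259 237.21920774] [560.74022115 530.19885035]
(0.559, 0.0325, 0.125) [529.12945504 231.93481272] [142.87308929 427.68299468]
```

The projected TCP matches the fingertip in the picture at (232,277), so the calibration is good. Next I lower about 9 mm and sweep the tab clockwise round the pivot.

>>> play_rows --motion '[[[8,0,-6],[0,0,0],0],[[9,0,-13],[0,0,0],0],[[9,0,-20],[0,0,0],0],[[9,-1,-26],[5,0,0],0],[[9,-1.5,-32],[10,0,0],0],[[9,-1,-37],[15,0,0],0],[[9,-1,-42],[20,0,0],0],[[9,-1,-42],[20,0,0],0]]'

```text
time_s: 3.6
position: [0.5225, -0.1023, 0.0589]
tcp_rot: [[-0.001, 0.642, 0.766], [0.001, 0.766, -0.642], [-1.0, -0.0, -0.002]]
force: [0.5, 0.4, -0.0]
opening: 0.005
```

```bash
python3 - <<'E'
from rig import bot
from h import *
c=bot.capture("scene"); crop(c["img"],205,395,120,285,4.2,"pics/s3.png")
s=bot.read_state();print(s["position"],s["tcp_rot"],s["force"])
E
```

```text
[ 0.52327064 -0.10265204  0.05891553] [[-3.59998722e-04  6.41135866e-01  7.67427307e-01]
 [ 1.48028249e-04  7.67427383e-01 -6.41135859e-01]
 [-9.99999924e-01 -1.17207169e-04 -3.71179097e-04]] [-0.35447931  0.15625853  0.11537238]
```

View pics/s3.png

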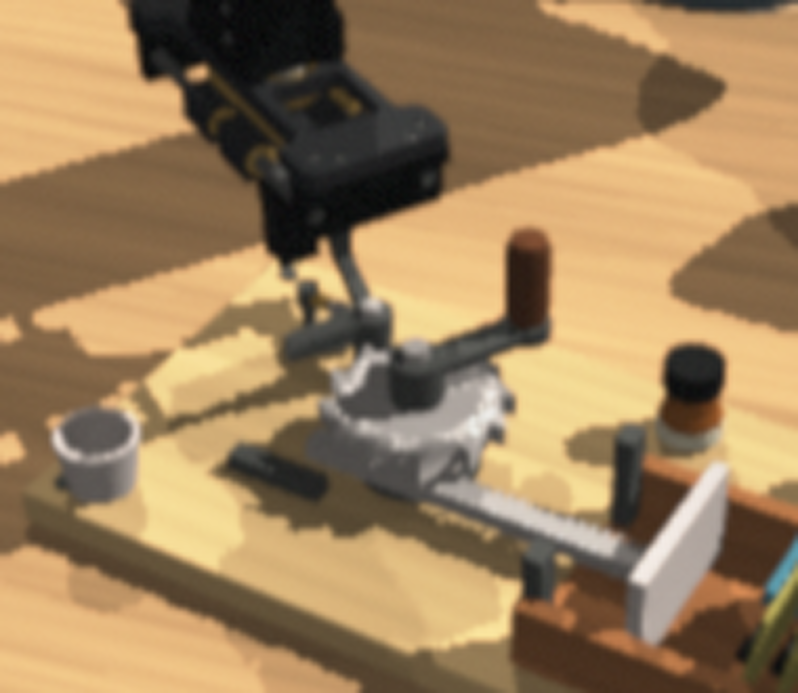

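The pawl's tip now lies well clear of the wheel (around (290,350) in the crop), and the force is about zero, so it has snapped past centre. I'm lifting away to look from above.

>>> play_rows --motion '[[[-20,0,0],[0,0,0],0],[[-50,0,0],[0,0,0],0],[[-90,0,0],[0,0,0],0.5],[[-110,30,0],[0,0,0],1],[[-110,70,0],[0,0,0],1],[[-110,110,-20],[0,0,0],1],[[-110,124,-50],[0,0,0],1],[[-110,124,-58],[0,0,0],1]]'

```text
time_s: 4.45
position: [0.5576, 0.0327, 0.1685]
tcp_rot: [[-0.002, 0.638, 0.77], [0.001, 0.77, -0.638], [-1.0, -0.0, -0.002]]
force: [-1.0, 0.2, 0.3]
opening: 0.47
```

```bash
python3 - <<'E'
from rig import bot
from h import *
c=bot.capture("scene"); crop(c["img"],205,395,120,285,4.2,"pics/s4.png")
c=bot.capture("top"); crop(c["img"],280,420,140,275,5.5,"pics/t4.png")
c=bot.capture("wrist"); cv2.imwrite("pics/w4.png",c["img"])
s=bot.read_state();print(s["position"],s["tcp_rot"],s["force"],s["joint_positions"],s["opening"])
print(proj(c,[(.559,.0325,.125),(.607,-.006,.084)]))
E
```

```text
[0.55904171 0.02917955 0.16877905] [[ 4.08469940e-04  6.41097959e-01  7.67458950e-01]
 [-6.73109385e-04  7.67459017e-01 -6.41097656e-01]
 [-9.99999690e-01 -2.54714701e-04  7.45012992e-04]] [ 0.50539296 -0.64549464  0.04998808] [-8.42943028e+00  2.92207014e+01  9.46706188e+01 -4.18393070e-02
  5.60798825e+01 -5.85323547e+01] 0.6043487148039134
[[322.61026352 221.09915942]
 [323.4090098  275.44867674]]
```

View pics/s4.png

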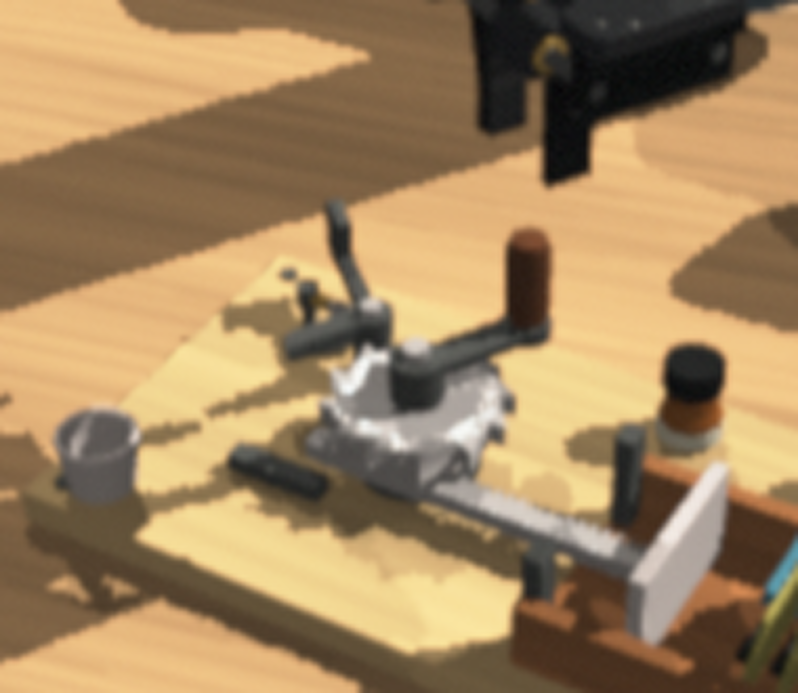

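View pics/t4.png

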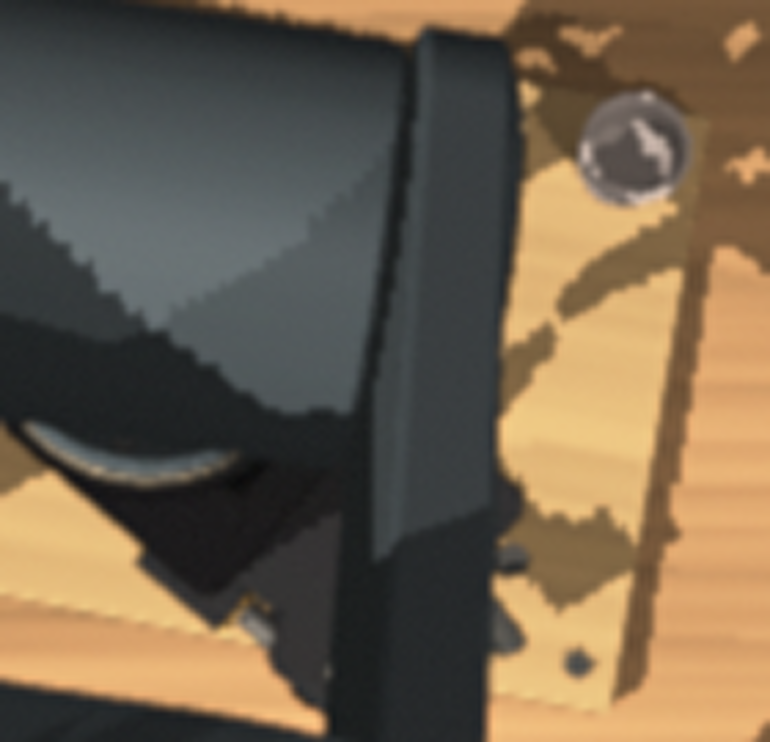

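View pics/w4.png

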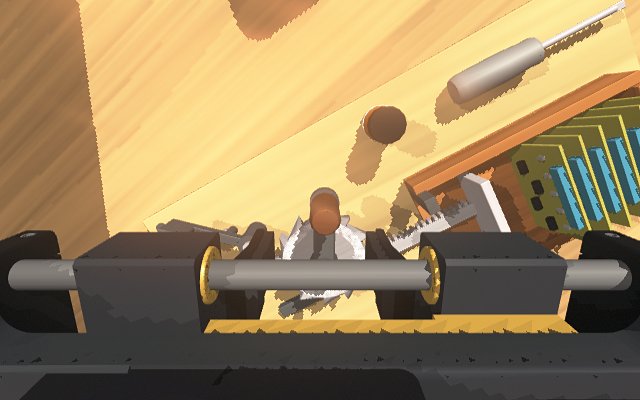

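The pawl is clearly thrown off, its tab standing at (337,215) in the scene crop. The wrist view has the knob top at (325,215), centred between the jaws. I'll descend round the knob and grip.

>>> play_rows --motion '[[[20,2,-2],[0,0,0],0.6],[[45,2,-2],[0,0,0],0.6],[[65,2,-2],[0,0,0],0.6],[[78,2,-2],[0,0,0],0.6],[[78,2,-2],[0,0,0],0.4],[[78,2,-2],[0,0,0],0.2],[[78,2,-2],[0,0,0],0.2],[[78,2,-2],[0,0,0],0.2]]'

```text
time_s: 5.4
position: [0.5598, 0.032, 0.0916]
tcp_rot: [[0.002, 0.642, 0.766], [-0.0, 0.766, -0.642], [-1.0, 0.001, 0.002]]
force: [-0.2, 0.1, -0.8]
opening: 0.321
```

```bash
python3 - <<'E'
from rig import bot
from h import *
c=bot.capture("scene"); crop(c["img"],205,395,120,285,4.2,"pics/s5.png")
s=bot.read_state();print(s["position"],s["tcp_rot"],s["force"],s["joint_positions"],s["opening"])
E
```

```text
[0.55958265 0.03208424 0.0915437 ] [[ 1.93062783e-03  6.42408656e-01  7.66359832e-01]
 [-2.80616911e-04  7.66361578e-01 -6.42409412e-01]
 [-9.99998097e-01  1.02519996e-03  1.65982972e-03]] [-0.21806672 -0.0256985   0.54518019] [-8.14052452e+00  3.59179843e+01  9.78611552e+01 -3.50590132e-04
  4.61090815e+01 -5.81685455e+01] 0.2765941147083457
```

View pics/s5.png

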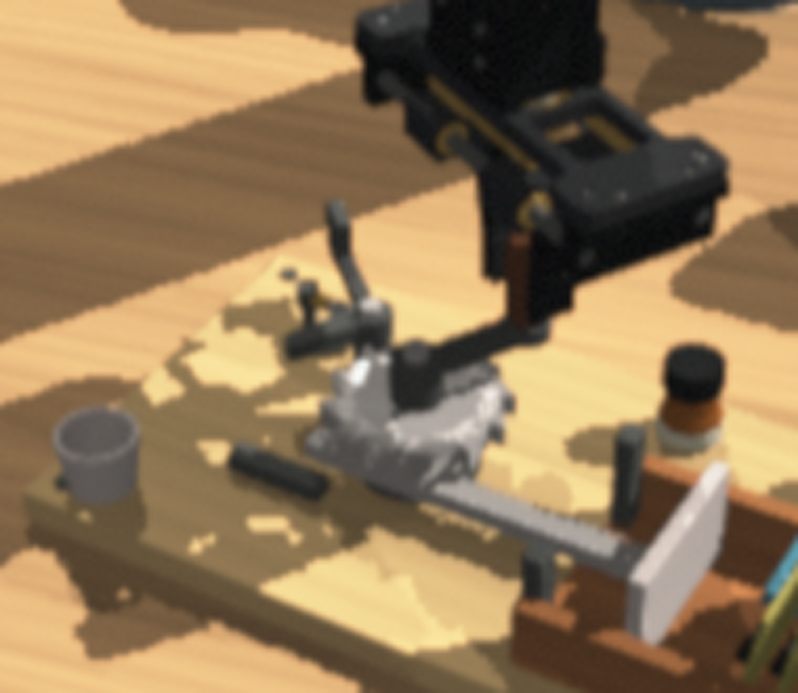

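The gripper is closing on the knob. I'll let it seat fully, then start turning the drum clockwise slowly.

>>> play_rows --motion '[[[0,0,0],[0,0,0],0.15],[[0,0,0],[0,0,0],0.15],[[0,0,0],[0,0,0],0.15],[[0,1,0],[1,0,0],0.15],[[0,2.6,0.1],[2.5,0,0],0.15],[[0,4.2,0.1],[4,0,0],0.15],[[0,6.3,0.3],[6,0,0],0.15],[[0,8.4,0.6],[8,0,0],0.15]]'

```text
time_s: 6.25
position: [0.5642, 0.0373, 0.0914]
tcp_rot: [[-0.001, 0.743, 0.669], [-0.002, 0.669, -0.743], [-1.0, -0.002, 0.001]]
force: [-3.6, -1.3, 8.3]
opening: 0.239
```

```bash
python3 - <<'E'
from rig import bot
from h import *
s=bot.read_state();print(s["position"],s["tcp_rot"].T@s["force"],s["opening"])
c=bot.capture("scene"); crop(c["img"],205,395,120,285,4.2,"pics/s6.png")
E
```

```text
[0.56416989 0.03725279 0.0914309 ] [-8.26733983 -3.51416101 -1.45260537] 0.23908649146951025
```

View pics/s6.png

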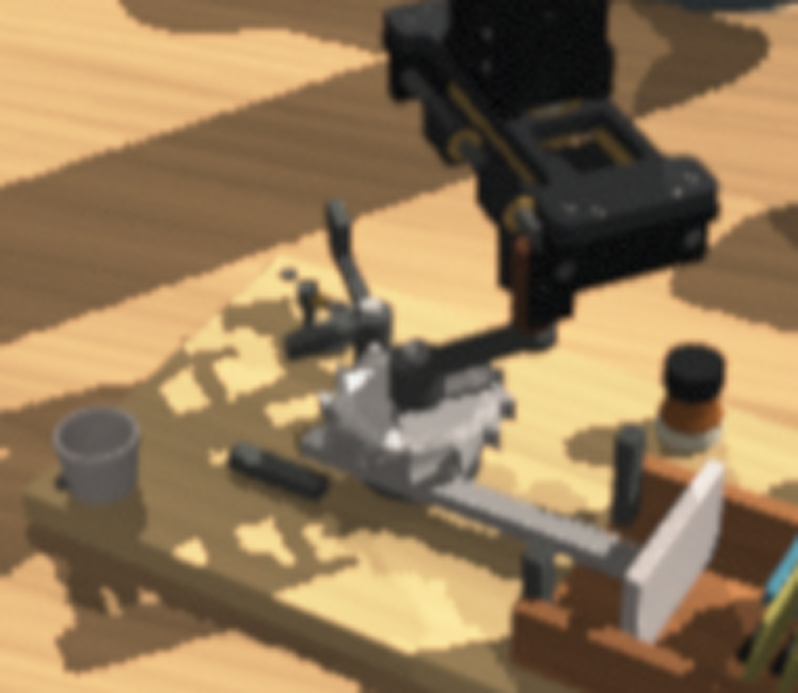

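The drum is turning with the knob, since the wheel and pusher have both shifted slightly, and the tangential drag is about 3.5 N as expected. I'll carry on.

>>> play_rows --motion '[[[0,2.1,0],[2,0,0],0.15],[[0,4.2,0.1],[4,0,0],0.15],[[0,6.3,0.3],[6,0,0],0.15],[[0,8.4,0.6],[8,0,0],0.15],[[0,10.4,0.9],[10,0,0],0.15],[[0,12.5,1.3],[12,0,0],0.15],[[0,14.5,1.8],[14,0,0],0.15],[[0,16.5,2.3],[16,0,0],0.15]]'

```text
time_s: 7.1
position: [0.5772, 0.0471, 0.0914]
tcp_rot: [[-0.003, 0.899, 0.438], [-0.001, 0.438, -0.899], [-1.0, -0.003, -0.0]]
force: [-3.6, -0.9, 9.2]
opening: 0.241
```

>>> play_rows --motion '[[[0,2.1,0],[2,0,0],0.15],[[0,4.2,0.1],[4,0,0],0.15],[[0,6.3,0.3],[6,0,0],0.15],[[0,8.4,0.6],[8,0,0],0.15],[[0,10.4,0.9],[10,0,0],0.15],[[0,12.5,1.3],[12,0,0],0.15],[[0,14.5,1.8],[14,0,0],0.15],[[0,16.5,2.3],[16,0,0],0.15]]'

```text
time_s: 7.9
position: [0.5926, 0.0531, 0.0914]
tcp_rot: [[-0.004, 0.985, 0.173], [0.0, 0.173, -0.985], [-1.0, -0.004, -0.001]]
force: [-4.3, 2.0, 9.2]
opening: 0.244
```

```bash
python3 - <<'E'
from rig import bot
from h import *
s=bot.read_state();p=s["position"];print(p,s["tcp_rot"].T@s["force"],s["opening"],s["joint_positions"])
d=p[:2]-[.607,-.006];print(np.hypot(*d),np.degrees(np.arctan2(d[1],d[0])))
c=bot.capture("scene"); crop(c["img"],205,395,120,285,4.2,"pics/s7.png")
E
```

```text
[0.59255732 0.05306678 0.09142003] [-9.134239   -3.93672942 -2.6812686 ] 0.2437049316109436 [-5.63148701e+00  3.79532601e+01  9.24992913e+01 -1.02707658e-02
  4.97673386e+01 -1.55790121e+01]
0.06080686867273535 103.7400533348819
```

View pics/s7.png

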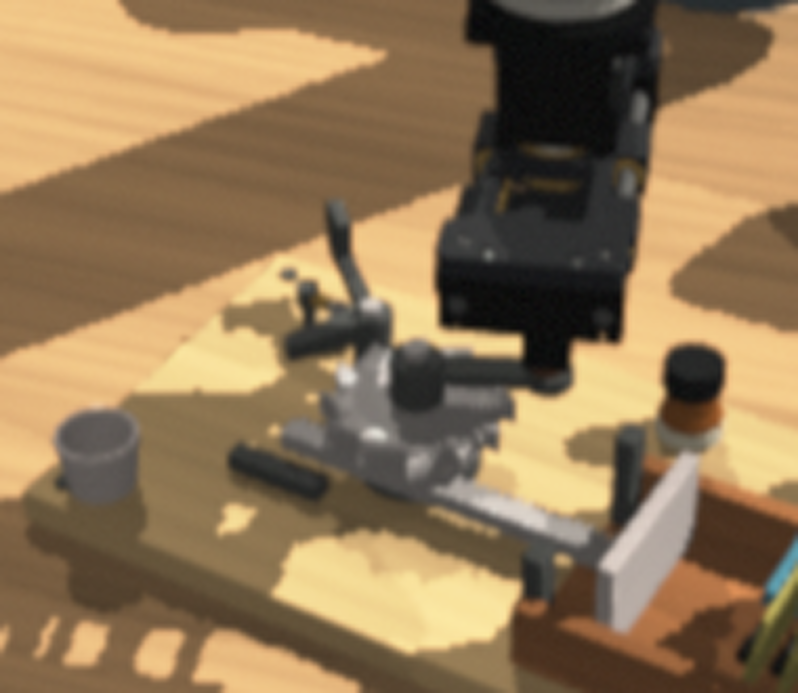

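The pusher is moving back steadily, the radius is 60.8 mm and the forces are small. I'll continue.

>>> play_rows --motion '[[[0,2.1,0],[2,0,0],0.15],[[0,4.2,0.1],[4,0,0],0.15],[[0,6.3,0.3],[6,0,0],0.15],[[0,8.4,0.6],[8,0,0],0.15],[[0,10.4,0.9],[10,0,0],0.15],[[0,12.5,1.3],[12,0,0],0.15],[[0,14.5,1.8],[14,0,0],0.15],[[0,16.5,2.3],[16,0,0],0.15]]'

```text
time_s: 8.75
position: [0.6094, 0.0547, 0.0915]
tcp_rot: [[-0.003, 0.994, -0.106], [0.002, -0.106, -0.994], [-1.0, -0.003, -0.002]]
force: [-3.5, 4.9, 9.5]
opening: 0.243
```

>>> play_rows --motion '[[[0,2.1,0],[2,0,0],0.15],[[0,4.2,0.1],[4,0,0],0.15],[[0,6.3,0.3],[6,0,0],0.15],[[0,8.4,0.6],[8,0,0],0.15],[[0,10.4,0.9],[10,0,0],0.15],[[0,12.5,1.3],[12,0,0],0.15],[[0,14.5,1.8],[14,0,0],0.15],[[0,16.5,2.3],[16,0,0],0.15]]'

```text
time_s: 9.55
position: [0.6264, 0.0515, 0.0915]
tcp_rot: [[-0.001, 0.927, -0.376], [0.003, -0.376, -0.927], [-1.0, -0.002, -0.002]]
force: [-1.3, 6.9, 7.0]
opening: 0.242
```

```bash
python3 - <<'E'
from rig import bot
from h import *
s=bot.read_state();p=s["position"];print(p,s["tcp_rot"].T@s["force"],s["opening"],s["joint_positions"])
d=p[:2]-[.607,-.006];print(np.hypot(*d),np.degrees(np.arctan2(d[1],d[0])))
c=bot.capture("scene"); crop(c["img"],205,395,120,285,4.2,"pics/s8.png")
E
```

```text
[0.62641825 0.05153534 0.09149495] [-6.95636898 -3.80649626 -5.88734908] 0.24184419731098092 [-5.5543122  39.87997689 87.50058791  0.21782003 52.71486396 16.40150385]
0.06072382676128666 71.35039851471383
```

View pics/s8.png

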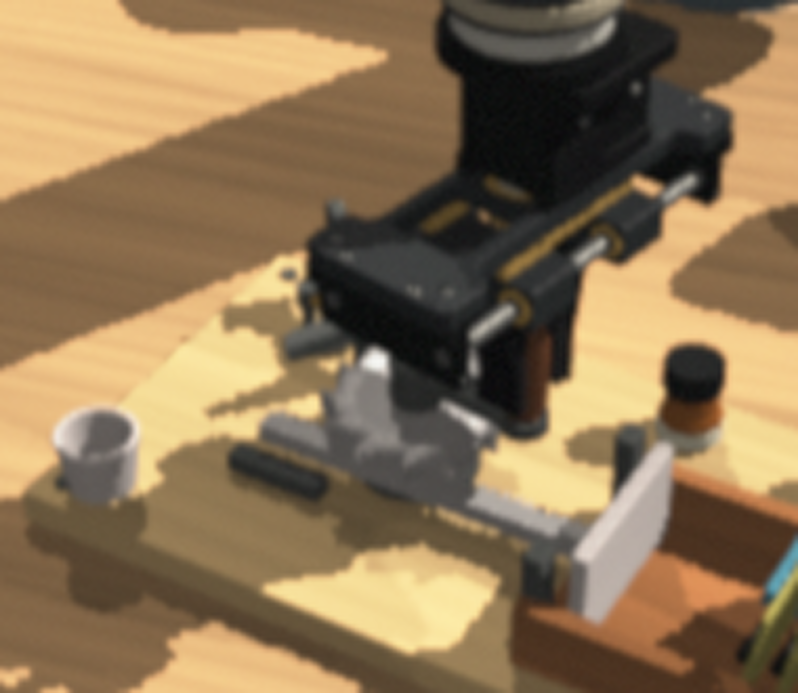

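About 21° remain. I'll continue, then ease to the stop while watching the force.

>>> play_rows --motion '[[[0,2.1,-0.1],[2,0,0],0.15],[[0,4.2,-0.1],[4,0,0],0.15],[[0,6.3,0.0],[6,0,0],0.15],[[0,8.4,0.2],[8,0,0],0.15],[[0,10.4,0.5],[10,0,0],0.15],[[0,12.5,0.9],[12,0,0],0.15],[[0,14.0,1.2],[13.5,0,0],0.15],[[0,15.5,1.6],[15,0,0],0.15]]'

```text
time_s: 10.4
position: [0.6412, 0.0442, 0.0915]
tcp_rot: [[0.001, 0.798, -0.603], [0.003, -0.603, -0.798], [-1.0, -0.001, -0.003]]
force: [0.0, 6.7, 6.8]
opening: 0.242
```

>>> play_rows --motion '[[[0,0.5,0],[0.5,0,0],0.15],[[0,1.0,0],[1,0,0],0.15],[[0,1.5,0],[1.5,0,0],0.15],[[0,2,0],[2,0,0],0.15],[[0,2.5,0],[2.5,0,0],0.15],[[0,3,0.1],[3,0,0],0.15]]'

```text
time_s: 11.0
position: [0.6437, 0.0423, 0.0915]
tcp_rot: [[0.001, 0.766, -0.643], [0.003, -0.643, -0.766], [-1.0, -0.001, -0.003]]
force: [0.8, 6.5, 6.7]
opening: 0.24
```

```bash
cat > st.py <<'E'
from rig import bot
from h import *
import sys
s=bot.read_state();p=s["position"];print(p,s["tcp_rot"].T@s["force"],s["opening"])
d=p[:2]-[.607,-.006];print(np.hypot(*d),np.degrees(np.arctan2(d[1],d[0])))
c=bot.capture("scene"); crop(c["img"],205,395,120,285,4.2,sys.argv[1])
E
python3 st.py pics/s9.png
```

```text
[0.64374928 0.0423384  0.0915287 ] [-6.67121962 -3.5565079  -5.54884976] 0.23991122448048252
0.060721580375488686 52.756075164847076
```

View pics/s9.png

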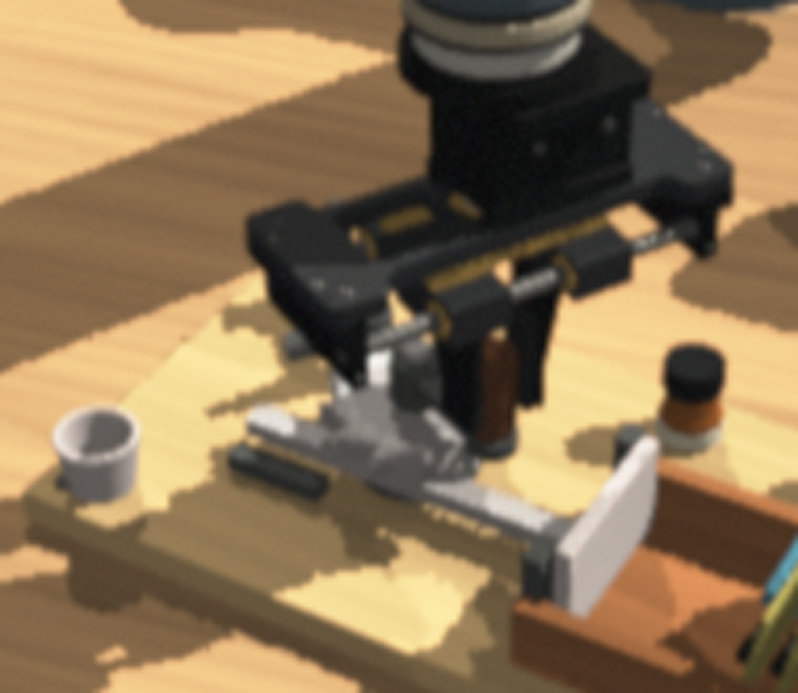

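The plate is almost on its stops, with the knob at 52.8° against an expected home of about 49.8°, and no stop force yet. I'll ease on in small steps.

>>> play_rows --motion '[[[0,0.5,0],[0.5,0,0],0.15],[[0,1.0,0],[1,0,0],0.15],[[0,1.5,0],[1.5,0,0],0.15],[[0,2,0],[2,0,0],0.15],[[0,2,0],[2,0,0],0.15]]'

```text
time_s: 11.55
position: [0.6455, 0.041, 0.0915]
tcp_rot: [[0.002, 0.743, -0.669], [0.003, -0.669, -0.743], [-1.0, -0.001, -0.003]]
force: [0.8, 6.0, 5.6]
opening: 0.245
```

>>> play_rows --motion '[[[0,0.5,0],[0.5,0,0],0.15],[[0,1.0,0],[1,0,0],0.15],[[0,1,0],[1,0,0],0.15]]'

```text
time_s: 11.85
position: [0.6463, 0.0403, 0.0915]
tcp_rot: [[0.002, 0.731, -0.682], [0.003, -0.682, -0.731], [-1.0, -0.001, -0.004]]
force: [1.0, 6.1, 5.2]
opening: 0.24
```

```bash
python3 st.py pics/s10.png
```

```text
[0.64628718 0.04031953 0.09154475] [-5.18792614 -3.38718461 -5.16706395] 0.24033282186737273
0.06073698383480272 49.6961433049133
```

>>> play_rows --motion '[[[0,0.5,0],[0.5,0,0],0.15],[[0,1.0,0],[1,0,0],0.15],[[0,1,0],[1,0,0],0.15]]'

```text
time_s: 12.2
position: [0.6469, 0.0398, 0.0915]
tcp_rot: [[0.002, 0.719, -0.695], [0.003, -0.695, -0.719], [-1.0, -0.001, -0.003]]
force: [-0.0, 5.4, 5.4]
opening: 0.246
```

```bash
python3 st.py pics/s11.png
```

```text
[0.64686824 0.03978353 0.09152979] [-5.37466684 -3.76998889 -3.8638461 ] 0.24627088283820958
0.060709208869396396 48.95068840676823
```

View pics/s11.png

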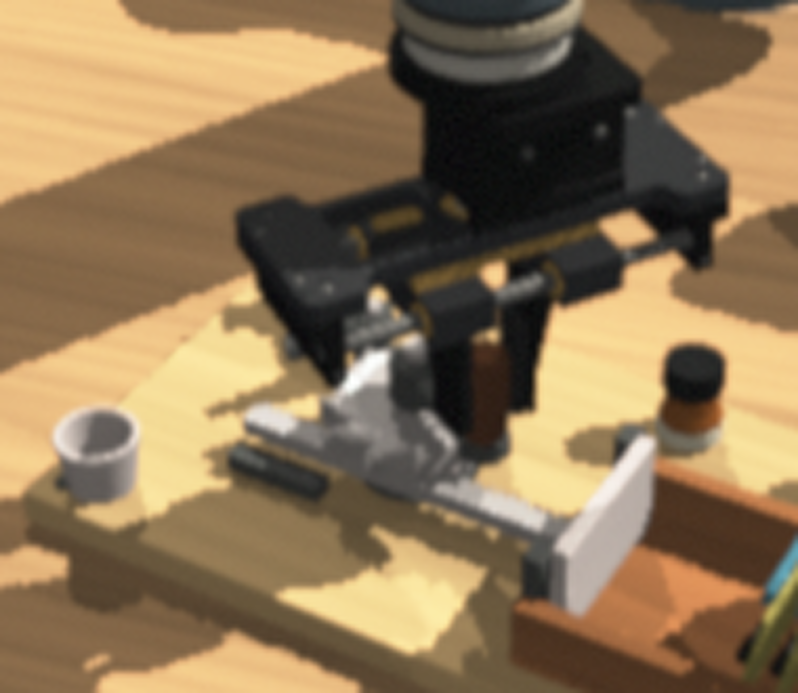

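The plate is practically against its stops, but there's no firm stop force yet, so I'm nudging further.

>>> play_rows --motion '[[[0,0.5,0],[0,0,0],0.15],[[0,1.0,0],[0,0,0],0.15],[[0,1,0],[0,0,0],0.15]]'

```text
time_s: 12.55
position: [0.6469, 0.0398, 0.0915]
tcp_rot: [[0.0, 0.719, -0.695], [0.004, -0.695, -0.719], [-1.0, -0.003, -0.003]]
force: [-0.7, 8.3, 6.7]
opening: 0.239
```

```bash
python3 st.py pics/s12.png
```

```text
[0.64688878 0.03976696 0.09149331] [-6.6503669  -6.32239614 -5.49623164] 0.2394959496769853
0.06071020417308637 48.92580205204304
```

>>> play_rows --motion '[[[0,0.5,0],[0,0,0],0.15],[[0,1.0,0],[0,0,0],0.15],[[0,1,0],[0,0,0],0.15]]'

```text
time_s: 12.9
position: [0.6469, 0.0397, 0.0915]
tcp_rot: [[-0.001, 0.719, -0.695], [0.005, -0.695, -0.719], [-1.0, -0.005, -0.003]]
force: [-2.4, 8.7, 7.8]
opening: 0.242
```

```bash
python3 st.py pics/s13.png
```

```text
[0.64692607 0.03970739 0.09146242] [-7.71227753 -7.85920669 -4.59718854] 0.24158416885808603
0.06068984393289493 48.86231360283736
```

The TCP stays put while the tangential force rises (3.8, 6.3, then 7.9 N), so the home stop is reached. I'll release and lift straight up.

>>> play_rows --motion '[[[0,0,0],[0,0,0],0.3],[[0,0,0],[0,0,0],0.45],[[0,0,0],[0,0,0],0.55],[[0,0,0],[0,0,0],0.55],[[-15,0,0],[0,0,0],0.55],[[-45,0,0],[0,0,0],0.55],[[-90,0,0],[0,0,0],0.55],[[-120,0,0],[0,0,0],0.55]]'

```text
time_s: 13.75
position: [0.6491, 0.0357, 0.2145]
tcp_rot: [[0.004, 0.719, -0.695], [-0.001, -0.695, -0.719], [-1.0, 0.004, -0.002]]
force: [1.9, 0.2, 0.9]
opening: 0.547
```

>>> play_rows --motion '[[[-20,0,40],[0,0,0],0.55],[[-20,0,80],[0,0,0],0.55],[[-20,0,120],[0,0,0],0.55],[[-20,0,150],[0,0,0],0.55],[[-20,-40,160],[0,0,0],0.55],[[-20,-80,165],[0,0,0],0.55],[[-20,-80,165],[0,0,0],0.55]]'

```text
time_s: 14.45
position: [0.4697, -0.0245, 0.2309]
tcp_rot: [[-0.006, 0.72, -0.694], [0.002, -0.694, -0.72], [-1.0, -0.006, 0.003]]
force: [1.1, -0.4, -1.3]
opening: 0.546
```

```bash
python3 st.py pics/s14.png; python3 - <<'E'
from rig import bot
from h import *
c=bot.capture("top"); crop(c["img"],140,420,105,275,2.8,"pics/t5.png"); cv2.imwrite("pics/top5.png",c["img"])
E
```

```text
[ 0.46966238 -0.02452301  0.23085144] [ 1.29158987  1.07938649 -0.49340728] 0.5460115470614975
0.13858110936598192 -172.31874984154945
```

View pics/s14.png

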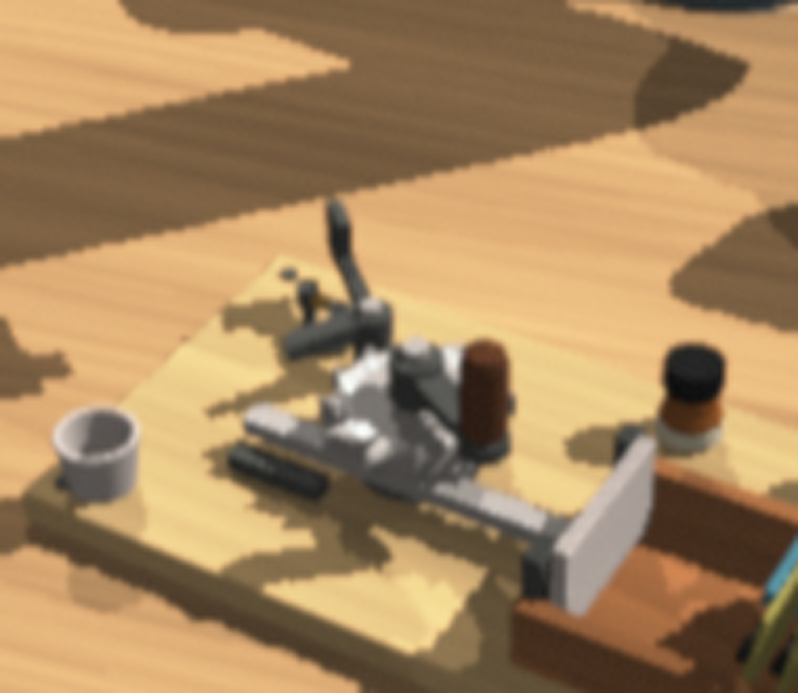

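View pics/t5.png

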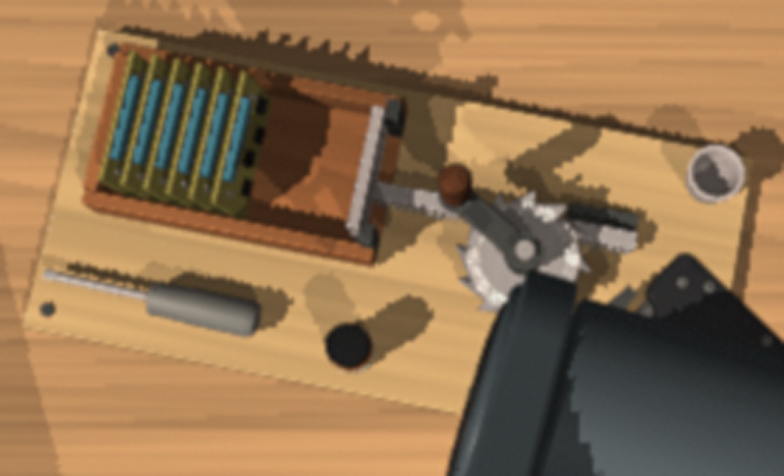

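The plate is against both stops, the pawl is off, and the cup, jar and screwdriver are where they were. One numeric check of the crank, then I hand in.

```bash
python3 - <<'E'
from rig import bot
from h import *
k=tri((140+455/2.8,105+180/2.8),(205+486/4.2,120+346/4.2)); d=k-[.607,-.006,0]; print(k,np.degrees(np.arctan2(d[1],d[0])))
a=cv2.imread("pics/top0.png").astype(int);b=cv2.imread("pics/top5.png").astype(int)
for n,x0,x1,y0,y1 in(("cup",383,408,155,180),("jar",255,273,218,238),("drv",153,235,198,226)):
    print(n,np.abs(a-b)[y0:y1,x0:x1].mean())
bot.hand_in(); print("handed in")
E
```

```text
[0.64415021 0.03945587 0.12391803] 50.74153437839215
cup 14.312
jar 8.52962962962963
drv 15.074622531939605
the job is handed in; nothing more can be done
handed in
```

I flicked the pawl off the ratchet first, then gripped the crank knob and eased the drum clockwise to its home stop. The job is handed in, about 14.5 s on the robot's clock.

**Pawl:** After the push, the pictures showed the tip clear of the wheel and the tab thrown over. It was still off in the last scene picture, with the gripper lifted away.

**Drum and pusher:** I turned the drum about 92° at roughly 20°/s, slower near the end. At the stop the TCP stayed still while the tangential force rose from 3.8 to 7.9 N. Before release the TCP put the crank at 48.9°, and the final picture puts it at 50.7°; I expected home at about 49.8°. That agrees within the roughly 2 mm calibration. The pusher plate looks to be against both stops in both views.

**Bystanders:** The cup, jar and screwdriver look to be in their original places in the last pictures. My pixel-difference check (mean differences 8–15) settled nothing, because it also picks up the arm's moving shadows. Their places are therefore judged by eye, not measured.

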